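Hand out a customer's order of paste bottles at the bookshop till

TASK

A customer has come to the bookshop counter for an order of paste bottles: press the order key on the till, then take the hand scanner, hold it steady for a second with its window aimed squarely at the middle of the bar code on the order card, and stand it back upright on its charging disc. Then set every paste bottle (the tall ones with grey caps) gently and upright on the customer's tray, and when all are there press the subtotal key and after it the total key, each fully down by itself. Never press the clear key, do not lay the scanner down, and leave the ink pots, mug and other things on the counter where they are.

Things in the scene. Friction and masses are not known exactly. Their poses are not given: they have to be found in the camera images.
- till: cash register, fixed, 320 mm wide, 360 deep; origin under its centre, front (clerk's side) at -x. Keyboard slopes up 10 degrees from 106 mm at the front (x -180) to 147 mm at x 58 mm, where a 205 mm high display housing begins. The four big keys stand in a column at y -115 (right), centres at x -135, -83, -43, -3 mm, tops 12 mm above the keyboard. The small figure keys are dummies
- clear_key (a joint): press travel in m of the clear key, at the far end of the column of four big grey keys right of the small figure keys (32 x 30 mm): 0 up, 0.006 fully down; a spring key that starts to move at 2 N, is fully down at 5 N and comes back up by itself
- order_key (a joint): press travel in m of the order key, second from the far end of the column (32 x 30 mm): 0 up, 0.006 fully down; a spring key that starts to move at 2 N, is fully down at 5 N and comes back up by itself
- subtotal_key (a joint): press travel in m of the subtotal key, third from the far end of the column (32 x 30 mm): 0 up, 0.006 fully down; a spring key that starts to move at 2 N, is fully down at 5 N and comes back up by itself
- total_key (a joint): press travel in m of the total key, the double-length one at the near end of the column (32 mm wide, 58 mm long): 0 up, 0.006 fully down; a spring key that starts to move at 2 N, is fully down at 5 N and comes back up by itself
- order_top (a point): centre of the top face of the order key, second from the far end of the column (32 x 30 mm); z points out of the key (the keyboard slopes 10 degrees, rising away from the clerk), y along the till's left
- subtotal_top (a point): centre of the top face of the subtotal key, third from the far end of the column (32 x 30 mm); z points out of the key (the keyboard slopes 10 degrees, rising away from the clerk), y along the till's left
- total_top (a point): centre of the top face of the total key, the double-length one at the near end of the column (32 mm wide, 58 mm long); z points out of the key (the keyboard slopes 10 degrees, rising away from the clerk), y along the till's left
- tray: the customer's tray, fixed, pale wood, 200 mm (x) by 280 mm (y), rim 18 mm high, walls 6 mm; its flat inner floor (188 x 268 mm) is 6 mm above the counter. Origin: centre of its underside
- barcode (a point): centre of the bar code (68 x 32 mm) in the upper part of the white order card, 103 mm above the counter; x points squarely into the card (forward and 35 degrees down), y level along the code. A fixed black stand (110 mm wide, foot 110 mm deep, top at 130 mm) holds the card leaning back 35 degrees from vertical; the foot's centre is 22 mm nearer than the code
- scanner: cordless hand scanner, loose, 0.28 kg, upright on a weighted flat round foot (68 mm across): grey handle 36 x 32 mm, on top a white head 105 mm long, 46 wide (flat upright sides at y +-23 mm), 38 thick, sloping 35 degrees down to the front; head centre at x 8, z 150 mm, highest point 196 mm. Origin: centre of the foot's underside, x the way it looks, z up
- scan_window (a point): centre of the dark scan window at the front end of the scanner's head (52 mm ahead of and 119 mm above the scanner's origin); x is the beam: out of the window, forward and 35 degrees down when the scanner is upright. It reads a code from about 60 to 180 mm away
- charger: the scanner's charging disc, fixed, black, 100 mm across; flat top (92 mm across) 12 mm above the counter; its short cable lies to its +x. Origin: centre of its underside
- paste1: paste bottle, loose, upright: round white body 68 mm across up to 66 mm, cone shoulder up to 74 mm, then a round grey cap 44 mm across up to the top at 108 mm; 0.2 to 0.4 kg. Origin: centre of its underside, z up the bottle. Three to five of the five bottles are there; absent ones read None
- paste2: paste bottle, loose, upright: round white body 68 mm across up to 66 mm, cone shoulder up to 74 mm, then a round grey cap 44 mm across up to the top at 108 mm; 0.2 to 0.4 kg. Origin: centre of its underside, z up the bottle. Three to five of the five bottles are there; absent ones read None
- paste3: paste bottle, loose, upright: round white body 68 mm across up to 66 mm, cone shoulder up to 74 mm, then a round grey cap 44 mm across up to the top at 108 mm; 0.2 to 0.4 kg. Origin: centre of its underside, z up the bottle. Three to five of the five bottles are there; absent ones read None
- paste4: paste bottle, loose, upright: round white body 68 mm across up to 66 mm, cone shoulder up to 74 mm, then a round grey cap 44 mm across up to the top at 108 mm; 0.2 to 0.4 kg. Origin: centre of its underside, z up the bottle. Three to five of the five bottles are there; absent ones read None
- paste5: paste bottle, loose, upright: round white body 68 mm across up to 66 mm, cone shoulder up to 74 mm, then a round grey cap 44 mm across up to the top at 108 mm; 0.2 to 0.4 kg. Origin: centre of its underside, z up the bottle. Three to five of the five bottles are there; absent ones read None
- ink1: squat ink pot, not part of the order: pale glass 54 mm across, 34 mm high, black cap 38 mm across, 52 mm high over all. Origin: centre of its underside
- ink2: squat ink pot, not part of the order: pale glass 54 mm across, 34 mm high, black cap 38 mm across, 52 mm high over all. Origin: centre of its underside
- mug: white mug, 78 mm across and 82 mm high, handle to its +y; bystander. Origin: centre of its underside
- figurine: small dark carved crouching lion, 50 x 90 mm, 72 mm high; bystander. Origin: centre of its underside
- magnifier: magnifying glass lying flat, lens ring 90 mm across, 15 mm high, wooden handle along its -y to 148 mm from the lens centre; bystander. Origin: under the lens centre
- tape: black tape dispenser, 150 x 60 mm, 80 mm high; bystander. Origin: centre of its underside

How it is judged:
On the way, in this order (a step that is already met when the one before it is completed fails the run):
1. the order key is pressed fully down, alone (value of joint order_key above 0.004 m and value of joint each of clear_key, subtotal_key, total_key below 0.002 m), for 0.05 s.
2. the scanner is held still with its beam square on the middle of the bar code (within 25 mm sideways, 18 mm up or down and 20 degrees, from 50 to 190 mm away) (x of barcode in the frame of scan_window between 0.05 and 0.19 m and y of barcode in the frame of scan_window between -0.025 and 0.025 m and z of barcode in the frame of scan_window between -0.018 and 0.018 m and angle between the x axis of scan_window and the x axis of barcode, either way round below 0.35 rad and linear speed of scanner below 0.04 m/s and angular speed of scanner below 0.4 rad/s), for 0.7 s.
3. the scanner stands released and upright on its charging disc (horizontal distance between scanner and charger below 0.03 m and z of scanner in the frame of charger between 0.008 and 0.017 m and angle between scanner's own z axis and vertical below 0.1 rad and contact force between scanner and the fingers below 0.1 N and linear speed of scanner below 0.03 m/s), for 0.2 s.
4. every paste bottle stands released and upright on the tray (x of paste1 in the frame of tray between -0.075 and 0.075 m and y of paste1 in the frame of tray between -0.115 and 0.115 m and z of paste1 in the frame of tray between 0.002 and 0.011 m and angle between each of paste1, paste2, paste3, paste4, paste5's own z axis and vertical below 0.1 rad and linear speed of each of paste1, paste2, paste3, paste4, paste5 below 0.03 m/s and contact force between each of paste1, paste2, paste3, paste4, paste5 and the fingers below 0.1 N and x of paste2 in the frame of tray between -0.075 and 0.075 m and y of paste2 in the frame of tray between -0.115 and 0.115 m and z of paste2 in the frame of tray between 0.002 and 0.011 m and x of paste3 in the frame of tray between -0.075 and 0.075 m and y of paste3 in the frame of tray between -0.115 and 0.115 m and z of paste3 in the frame of tray between 0.002 and 0.011 m and x of paste4 in the frame of tray between -0.075 and 0.075 m and y of paste4 in the frame of tray between -0.115 and 0.115 m and z of paste4 in the frame of tray between 0.002 and 0.011 m and x of paste5 in the frame of tray between -0.075 and 0.075 m and y of paste5 in the frame of tray between -0.115 and 0.115 m and z of paste5 in the frame of tray between 0.002 and 0.011 m), for 0.2 s.
5. the subtotal key is pressed fully down, alone (value of joint subtotal_key above 0.004 m and value of joint each of clear_key, order_key, total_key below 0.002 m), for 0.05 s.
6. the total key is pressed fully down, alone (value of joint total_key above 0.004 m and value of joint each of clear_key, order_key, subtotal_key below 0.002 m), for 0.05 s.
At the end, for the whole second after the job is handed in: every paste bottle that is there stands upright (within 0.1 rad), at rest and released on the tray's floor inside its rim; the scanner stands upright and released on the charging disc, its foot's centre within 30 mm of the disc's; all keys are up (all of step 3 and all of step 4 and value of joint each of clear_key, order_key, subtotal_key, total_key below 0.002 m); the robot touches nothing.
It fails at once if the clear key is pressed (value of joint clear_key above 0.003 m).
It fails at once if two keys are down at once (value of joint each of clear_key, order_key above 0.003 m or value of joint each of clear_key, subtotal_key above 0.003 m or value of joint each of clear_key, total_key above 0.003 m or value of joint each of order_key, subtotal_key above 0.003 m or value of joint each of order_key, total_key above 0.003 m or value of joint each of subtotal_key, total_key above 0.003 m).
It fails at once if a bottle is dropped onto the tray (let go over it more than 20 mm above its floor) ((z of paste1 in the frame of tray above 0.026 m and x of paste1 in the frame of tray between -0.1 and 0.1 m and y of paste1 in the frame of tray between -0.14 and 0.14 m and contact force between paste1 and the fingers below 0.02 N and angle between paste1's own z axis and vertical below 0.4 rad) or (z of paste2 in the frame of tray above 0.026 m and x of paste2 in the frame of tray between -0.1 and 0.1 m and y of paste2 in the frame of tray between -0.14 and 0.14 m and contact force between paste2 and the fingers below 0.02 N and angle between paste2's own z axis and vertical below 0.4 rad) or (z of paste3 in the frame of tray above 0.026 m and x of paste3 in the frame of tray between -0.1 and 0.1 m and y of paste3 in the frame of tray between -0.14 and 0.14 m and contact force between paste3 and the fingers below 0.02 N and angle between paste3's own z axis and vertical below 0.4 rad) or (z of paste4 in the frame of tray above 0.026 m and x of paste4 in the frame of tray between -0.1 and 0.1 m and y of paste4 in the frame of tray between -0.14 and 0.14 m and contact force between paste4 and the fingers below 0.02 N and angle between paste4's own z axis and vertical below 0.4 rad) or (z of paste5 in the frame of tray above 0.026 m and x of paste5 in the frame of tray between -0.1 and 0.1 m and y of paste5 in the frame of tray between -0.14 and 0.14 m and contact force between paste5 and the fingers below 0.02 N and angle between paste5's own z axis and vertical below 0.4 rad)).
It fails at once if the scanner falls or is laid over (angle between scanner's own z axis and vertical above 1.1 rad).
It fails at once if a bystander is moved more than 50 mm or tipped over (distance of any of ink1, ink2, mug, figurine, magnifier, tape from where it was at the start of the episode above 0.05 m or angle between any of ink1, ink2, mug, figurine, magnifier, tape's own z axis and vertical above 0.7 rad).
Of paste1, paste2, paste3, paste4, paste5 only 3 to 5 are there at a start; the rules pass over those that are not, and their reading is None.
At some moment in a run one of paste1, paste2, paste3, paste4, paste5 may be knocked a few centimetres aside while the robot is not near it.
It also fails if it takes over 210 s, if anything falls off the work surface, if the arm or the gripper's body presses on something with over 40 N, if the wrist force passes 120 N, or if a joint passes its speed limit or range.

ROBOT

A 7-joint arm with a two-finger parallel gripper is mounted at the origin on the work surface. World frame = base frame: x ahead of the robot, y to its left, z up, the work surface at z = 0. Lengths are in m, angles in rad, forces in N, time in s.
With the tool pointing down it reaches from about 0.425 to 0.875 m from the base axis. Payload 8.4 kg.
Tool frame: the origin (TCP) lies on the centre line of the jaws, within the pads' length; the fingertips stand 17 mm ahead of it and the grasp point (between the pads) lies 2 mm behind it (env.nose_length is the distance from the TCP to the fingertips, in m); z points along the fingers, y is the line along which they close (so a half turn about z gives the same grasp; the last joint's range is limited). The gripper opens to 87 mm and grips with 3 to 60 N. Pads are 19 mm wide; open, the fingers measure 117 mm over their backs; the gripper's body (75 mm by 190 mm) begins 51 mm behind the grasp point.
Start: joints at [-1.429, 0.333, 0.04, 1.465, -0.013, 1.343, -0.059], TCP at [0.155, 0.631, 0.24] pointing down, gripper open.
Joint ranges: [-2.58, 2.58], [-0.38, 2.09], [-1.3, 1.39], [0.25, 2.4], [-1.5, 4.64], [0.08, 2.09], [-2.65, 2.65]. Speed limits (rad/s): [2.22, 2.22, 2.79, 2.79, 3.14, 3.14, 3.14].

INTERFACE

Orientations are given as a unit quaternion [w, x, y, z].
In Python, from bench import env gives the robot as it stands. The module is installed in compiled form; this text tells all that it offers.
- The arm moves only by the shell command python3 -m handwheel 'ROWS' [OPENING] [FORCE]. ROWS is text: rows parted by semicolons, each of 4 numbers parted by spaces: the shift along the tool's x, y, z in cm, then the turn about the tool's z in units of 5 degrees (1.0 is 5 degrees). In form: tx ty tz yaw; .... A call has 1 to 10 rows; each row is the pose to reach, as a shift and turn from the pose commanded when the call began, along the tool's axes at that moment; what a row does not reach only later rows make up. A row lasts 1/8 s, in which the tool goes at most 62.5 mm and 10.7 degrees, less where a joint would pass 70% of its speed; a pose out of reach is approached as far as the arm can. A call with a gripper value outside its range is refused whole. OPENING is the finger opening in cm, from 0 to 8.7, set as the call begins (- or left out, the last holds). The fingers move at their own pace and stop on an object; FORCE is the grip in N (left out, the last holds). Time passes only in rows, so rows that repeat a pose let the fingers close. It gives the time, the measured TCP pose, the force, the opening and the grip force at its end, in the units of the state.
- env.sense(): the state, without advancing time (a new reading comes with each control period).
- env.camera(name): name is "side" or "top" or "wrist"; returns the picture (400x640x3 uint8, red, green, blue); there is no depth.
- env.camera_params(name): a dict with "fov_y" (degrees; the focal length in pixels is half the picture's height over the tangent of half this angle, whatever the lens; pixels are square), "cx", "cy" (the principal point, pixels), "k1" (the pictures are not rectified: a ray, as slopes to the right and down, at radius r is drawn at 1 + k1 r^2 times it, then the intrinsics apply), "origin" and "attitude" of the camera in the world; the wrist camera has in their place "tool_from_camera" (4x4, takes a point from camera to tool coordinates, whose origin is the TCP and whose axes are the flange's). Camera axes: x right, y down, z forward; pixel columns grow to the right and rows downward; lengths in m; the calibration is good to about 2 mm. A picture is of the moment at which its call begins: read the wrist's pose just before it. camera_params takes no time and is no camera call.
- env.close_job(): hands the job in; it is judged then, once.
Trained networks look in the newest picture that a camera, given by its name, has taken for a name from the list of things; names that differ only in an ending like _2 or _b are one class to them, and where a whole thing is asked for, a point or a joint stands for the part that bears it (a point fixed in the world has none). Each returns a list of dicts, best first, with "p" (0 to 1); they miss things now and then, are a little off and sometimes report something else, mostly with a low value. They report only what shows in the picture. A call takes as long as a camera call.
- env.spot_in(camera, thing): "position" ([row, column] in pixels, amid what is visible of it).
- env.outline_of(camera, thing): "region" (400x640 bool, what is visible of it) and "position" ([row, column] in pixels, amid what is visible of it).
- env.place_of(camera, thing): "position" ([row, column] in pixels: a listed point, or the origin of a listed thing).
The state is a dict: "time": time; "q": joint angles; "qd": joint speeds; "tau": joint torques, N m; "eef_pos": TCP position; "orientation": TCP orientation; "force": force on the tool from outside, world axes, zero at the start; "ft_torque": the same for the moment, N m; "width": finger opening in m; "grasp_force": force on a finger pad.
Only numpy, scipy, OpenCV 4.12 (cv2) and the standard library are available. Lean on these libraries where they do the work, as an engineer would, in place of code of your own. Each camera call takes 0.05 s, during which the arm holds its last target. There are 200 camera calls.

## Working session

There is one attempt and no reset: what is moved stays moved. The work goes in short steps, Python scripts to look and compute and a shell command to move; the robot and the scene stay as the last step left them, time stands still between calls to the robot, and variables do not carry over. Pictures are saved under pics/ and viewed, at most 14 in all, crops included, and the job is handed in when it is done.

```bash
mkdir -p pics; cat > h.py <<'E'
import numpy as np, cv2
from scipy.spatial.transform import Rotation as R
from bench import env
def quatR(q): return R.from_quat([q[1],q[2],q[3],q[0]]).as_matrix()
def cam(name,s=None):
    p=env.camera_params(name)
    f=200/np.tan(np.radians(p['fov_y'])/2)
    if name=='wrist':
        s=s or env.sense(); T=np.eye(4); T[:3,:3]=quatR(s['orientation']); T[:3,3]=s['eef_pos']
        M=T@np.array(p['tool_from_camera']); return f,p,M[:3,3],M[:3,:3]
    a=np.array(p['attitude']); Rm=a if a.shape==(3,3) else quatR(a)
    return f,p,np.array(p['origin']),Rm
def ray(c,rc):
    f,p,o,Rm=c; d=np.array([(rc[1]-p['cx'])/f,(rc[0]-p['cy'])/f]); u=d.copy()
    for _ in range(30): u=d/(1+p['k1']*(u@u))
    return o,Rm@np.array([u[0],u[1],1])
def at_z(c,rc,z):
    o,d=ray(c,rc); return o+d*(z-o[2])/d[2]
def proj(c,P):
    f,p,o,Rm=c; v=Rm.T@(np.array(P)-o); u=v[:2]/v[2]; u=u*(1+p['k1']*(u@u)); return np.array([u[1]*f+p['cy'],u[0]*f+p['cx']])
def save(n,img): cv2.imwrite('pics/'+n,img[:,:,::-1])
E
python3 - <<'E'
from h import *
np.set_printoptions(precision=3,suppress=True)
for n in ['top','side','wrist']:
    save(n+'0.png',env.camera(n)); c=cam(n); print(n,env.camera_params(n))
    if n=='wrist': continue
    for t in ['till','tray','barcode','scanner','scan_window','charger','paste1','ink1','mug','figurine','magnifier','tape','order_top','subtotal_top','total_top']:
        for d in env.place_of(n,t)[:6]:
            z={'barcode':.103,'scan_window':.131,'scanner':.012}.get(t,.14 if 'top' in t else 0)
            print(t,round(d['p'],2),np.round(d['position']),at_z(c,d['position'],z)[:2])
E
```

```text
top {'fov_y': 46.75342390500676, 'cx': 316.83311368988853, 'cy': 204.00957287384367, 'k1': -0.07201752358836602, 'origin': array([ 0.414, -0.017,  1.435]), 'attitude': array([ 0.028, -0.697,  0.716, -0.026])}
till 0.8 [178. 173.] [0.617 0.439]
tray 0.79 [224. 303.] [0.462 0.031]
barcode 0.85 [126. 336.] [ 0.741 -0.075]
scanner 0.93 [163. 274.] [0.652 0.118]
scan_window 0.78 [138. 273.] [0.706 0.107]
charger 0.83 [160. 274.] [0.666 0.119]
charger 0.63 [127. 338.] [ 0.763 -0.084]
paste1 0.9 [250. 422.] [ 0.372 -0.334]
paste1 0.84 [252. 387.] [ 0.369 -0.227]
paste1 0.63 [218. 208.] [0.488 0.328]
ink1 0.62 [180. 413.] [ 0.589 -0.315]
ink1 0.48 [211. 413.] [ 0.493 -0.312]
mug 0.86 [266. 460.] [ 0.319 -0.451]
figurine 0.81 [168. 455.] [ 0.626 -0.452]
magnifier 0.65 [150. 395.] [ 0.686 -0.264]
tape 0.9 [272. 226.] [0.318 0.272]
tape 0.28 [213. 415.] [ 0.486 -0.318]
order_top 0.58 [184. 200.] [0.578 0.316]
subtotal_top 0.68 [186. 384.] [ 0.558 -0.203]
total_top 0.54 [218. 208.] [0.481 0.294]
total_top 0.28 [170. 452.] [ 0.598 -0.398]
side {'fov_y': 49.79971619774824, 'cx': 320.6020749292523,
[... 421 characters left out ...]
]
paste1 0.77 [285. 285.] [ 0.373 -0.329]
paste1 0.58 [265. 279.] [ 0.369 -0.228]
ink1 0.54 [276. 320.] [ 0.484 -0.309]
mug 0.75 [320. 274.] [ 0.322 -0.465]
figurine 0.94 [297. 374.] [ 0.615 -0.439]
magnifier 0.63 [256. 374.] [ 0.68  -0.253]
tape 0.7 [191. 252.] [0.324 0.285]
order_top 0.45 [150. 312.] [0.592 0.329]
subtotal_top 0.57 [152. 304.] [0.555 0.317]
total_top 0.47 [161. 288.] [0.479 0.243]
wrist {'fov_y': 70.44580590473772, 'cx': 319.731090900715, 'cy': 201.490973665503, 'k1': -0.032836732756825596, 'tool_from_camera': array([[-0.   , -0.957, -0.29 ,  0.079],
       [ 1.   , -0.   ,  0.   , -0.   ],
       [-0.   , -0.29 ,  0.957, -0.145],
       [ 0.   ,  0.   ,  0.   ,  1.   ]])}
```

```bash
python3 - <<'E'
import cv2
a=cv2.imread('pics/top0.png')[80:320,120:520]; cv2.imwrite('pics/topc.png',cv2.resize(a,(800,480),interpolation=cv2.INTER_CUBIC))
a=cv2.imread('pics/side0.png')[110:350,200:480]; cv2.imwrite('pics/sidec.png',cv2.resize(a,(700,600),interpolation=cv2.INTER_CUBIC))
E
```

```text
(no output)
```

View pics/topc.png

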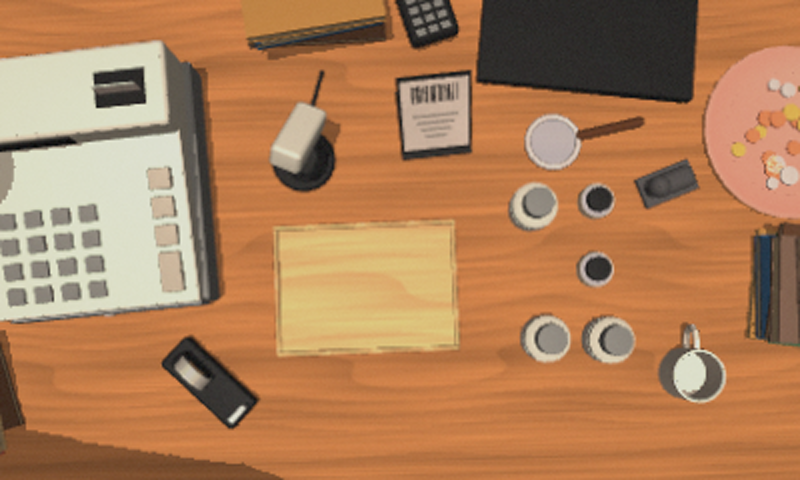

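View pics/sidec.png

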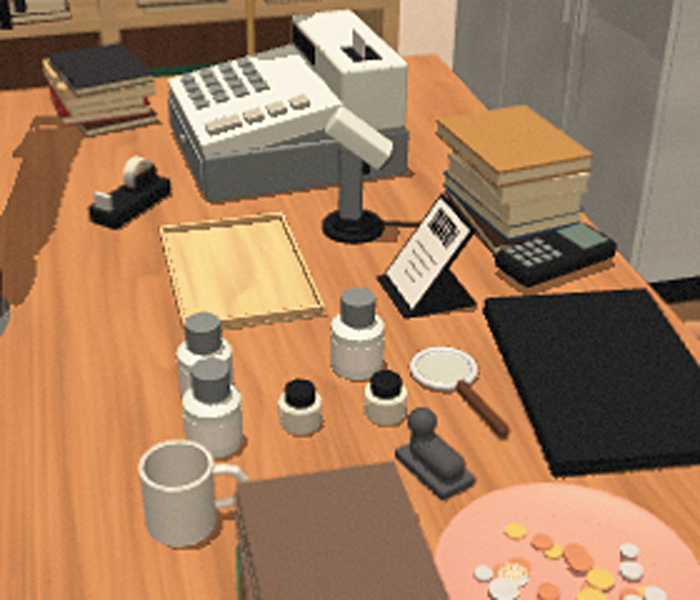

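View pics/wrist0.png

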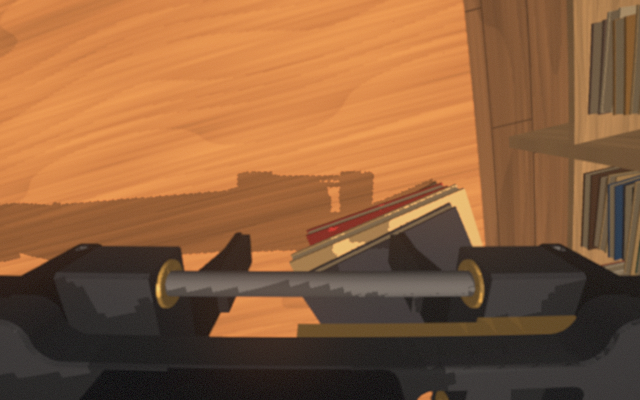

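The crops show three bottles: top crop (535,205), (547,338), (610,340). The keys are at (159,178), (163,206), (166,235) and (171,271). The scanner stands on its disc at (303,160), and its head looks up and to the right. The order card is at (435,113) and the tray is at (366,287).

```bash
python3 - <<'E'
from h import *
np.set_printoptions(precision=4,suppress=True)
c=cam('top'); f=lambda x,y,z: at_z(c,(80+y/2-.25,120+x/2-.25),z)[:2]
K=[f(159,178,.149),f(163,206,.142),f(166,235,.135),f(171,271,.126)]
print('keys',K); d=K[0]-K[3]; print('till yaw',np.degrees(np.arctan2(d[1],d[0])))
T=[f(274,228,.018),f(455,220,.018),f(459,348,.018),f(278,355,.018)]; print('tray',T,np.mean(T,0))
C=[f(397,78,.13),f(470,71,.13)]; print('card top',C, np.degrees(np.arctan2(*(C[0]-C[1])[::-1]))-90)
C=[f(413,106-20,.115),f(459,101-20,.115)]
bl=f(402,158,0);br=f(471,153,0); print('bot',bl,br,np.degrees(np.arctan2(*(bl-br)[::-1]))-90)
print('bottle caps',[f(x,y,.108) for x,y in [(540,203),(554,338),(617,339)]])
print('disc',f(304,162,.006))
s=env.sense(); print(s['eef_pos'],quatR(s['orientation']),s['time'],env.nose_length)
for t in ['scanner','paste1','tray','charger']:
    for n in (['top']):
        env.camera(n)
        for d in env.outline_of(n,t)[:1]:
            m=d['region'].astype(np.uint8); print(t,cv2.minAreaRect(np.argwhere(m)[:,::-1].astype(np.float32)))
E
```

```text
keys [array([0.6197, 0.3158]), array([0.5807, 0.3121]), array([0.5401, 0.3098]), array([0.4893, 0.3052])]
till yaw 4.653839692758283
tray [array([0.5578, 0.1714]), array([ 0.563 , -0.1077]), array([ 0.3668, -0.1079]), array([0.363 , 0.1685])] [0.4626 0.0311]
card top [array([ 0.7586, -0.0236]), array([ 0.7662, -0.1289])] 4.137562267291116
bot [ 0.6647 -0.0288] [ 0.6699 -0.1372] 2.7259552683787405
bottle caps [array([ 0.5751, -0.2256]), array([ 0.3803, -0.2385]), array([ 0.3763, -0.3291])]
disc [0.6614 0.1245]
[0.155  0.6312 0.2395] [[-0.9711  0.2385 -0.    ]
 [ 0.2385  0.9711 -0.0001]
 [-0.     -0.0001 -1.    ]] 1.65 0.017
scanner ((272.9334716796875, 150.69496154785156), (28.58144760131836, 37.047515869140625), 28.300758361816406)
paste1 ((386.2500305175781, 183.74998474121094), (21.21320343017578, 24.748737335205078), 45.0)
tray ((302.2646484375, 223.1260528564453), (65.10645294189453, 91.46308135986328), 87.7688217163086)
charger ((278.8607482910156, 148.06387329101562), (27.495481491088867, 59.69775390625), 25.559965133666992)
```

```bash
cat >> h.py <<'E'
def go(P,yaw=None):
    """yaw: desired world heading (deg) of tool y, mod 180"""
    s=env.sense(); M=quatR(s['orientation']); d=M.T@(np.array(P)-s['eef_pos'])*100
    a=np.degrees(np.arctan2(M[1,1],M[0,1])); t=0
    if yaw is not None: t=-((yaw-a+90)%180-90)/5
    print('shift cm',np.round(d,2),'turn',round(t,2),'|q7',round(s['q'][6],2),'pos',np.round(s['eef_pos'],4),'yaw',round(a,2),'t',s['time'])
E
python3 -m handwheel '-5 -2 -3 -0.5; -10 -4 -3 -1; -16 -7 -3 -1.5; -22 -9.5 -3 -2; -28 -12 -3 -2.5; -34 -14.5 -3 -3; -40 -17 -3 -3.7; -45 -19 -3 -3.7; -49 -20.8 -3 -3.7; -49 -20.8 -3 -3.7' 0
```

```text
time: 3.3
eef_pos: [0.5846, 0.3075, 0.2692]
orientation: [0.001, -0.037, 0.999, -0.001]
force: [-0.1, 0.1, -0.8]
width: 0.0013
grasp_force: 0.0
```

```bash
python3 - <<'E'
from h import *
s=env.sense(); save('w1.png',env.camera('wrist')); c=cam('wrist',s)
for t,z in [('order_top',.142),('subtotal_top',.135),('total_top',.126)]:
    for d in env.place_of('wrist',t)[:3]: print(t,d['p'],d['position'],at_z(c,d['position'],z))
print(proj(c,[.581,.312,.142]))
go([.581,.312,.18],94.6)
E
```

```text
order_top 0.38 [151.0, 327.3] [0.53718444 0.31069958 0.142     ]
subtotal_top 0.83 [153.2, 329.1] [0.54001226 0.31287094 0.135     ]
total_top 0.91 [95.8, 326.6] [0.48659693 0.30625476 0.126     ]
total_top 0.48 [193.4, 327.4] [0.58332234 0.31498799 0.126     ]
[195.17801818 324.99436084]
shift cm [-0.06 -0.19  8.95] turn 0.04 |q7 1.17 pos [0.5803 0.3138 0.2695] yaw 94.82 t 3.5
```

View pics/w1.png

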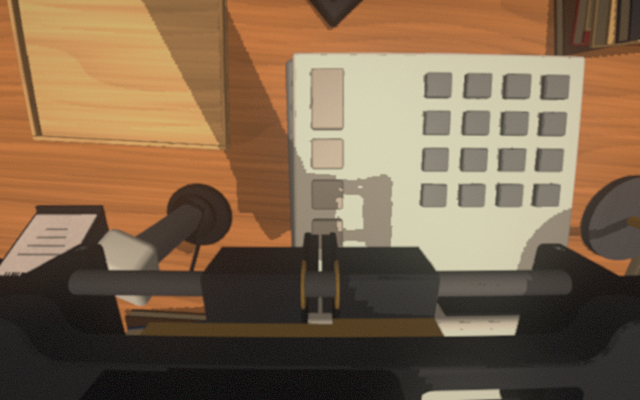

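The wrist picture shows the big keys in column 327: total at row 98, subtotal at 153, order at 193 and clear at 228. The closed fingertips are over the order key.

```bash
python3 -m handwheel '0 0 5 0; 0 0 9 0; 0 0 10.4 0; 0 0 10.4 0; 0 0 10.8 0; 0 0 10.8 0; 0 0 11.1 0;0 0 11.1 0'
```

```text
time: 4.5
eef_pos: [0.5819, 0.3126, 0.1593]
orientation: [0.001, -0.041, 0.999, 0.0]
force: [0.2, 0.6, 3.9]
width: 0.0005
grasp_force: 1.4
```

```bash
python3 -m handwheel '0 0 0.2 0; 0 0 0.4 0; 0 0 0.4 0; 0 0 0.5 0; 0 0 0.5 0'
```

```text
time: 5.12
eef_pos: [0.582, 0.3126, 0.155]
orientation: [0.001, -0.041, 0.999, 0.001]
force: [-0.0, -0.9, 10.9]
width: 0.0004
grasp_force: 5.5
```

```bash
python3 -m handwheel '0 0 -4 0; 0 0 -10 0; 0 0 -14.5 0; -4 -6 -16 0; -8 -12 -16.5 0; -10 -18 -16.5 0; -10.5 -19 -16.5 0; -10.5 -19 -16.5 0'
```

```text
time: 6.12
eef_pos: [0.702, 0.1274, 0.3172]
orientation: [-0.001, -0.038, 0.999, -0.001]
force: [0.1, 0.8, 0.2]
width: 0.0002
grasp_force: 0.0
```

```bash
python3 - <<'E'
from h import *
s=env.sense(); save('w2.png',env.camera('wrist')); c=cam('wrist',s)
for t,z in [('scanner',.012),('scan_window',.131),('charger',0),('barcode',.103)]:
    for d in env.place_of('wrist',t)[:3]: print(t,d['p'],d['position'],at_z(c,d['position'],z))
go([.661,.12,.18],94.6)
E
```

```text
scanner 0.44 [189.0, 295.5] [0.74008264 0.08979499 0.012     ]
scanner 0.21 [136.4, 84.8] [ 0.67910071 -0.25061722  0.012     ]
scan_window 0.69 [187.9, 296.7] [0.70768723 0.09949241 0.131     ]
barcode 0.66 [197.3, 164.2] [ 0.74116154 -0.07833396  0.103     ]
shift cm [ 4.07 -1.03 13.83] turn 0.05 |q7 1.51 pos [0.7008 0.1336 0.3182] yaw 94.84 t 6.375
```

View pics/w2.png

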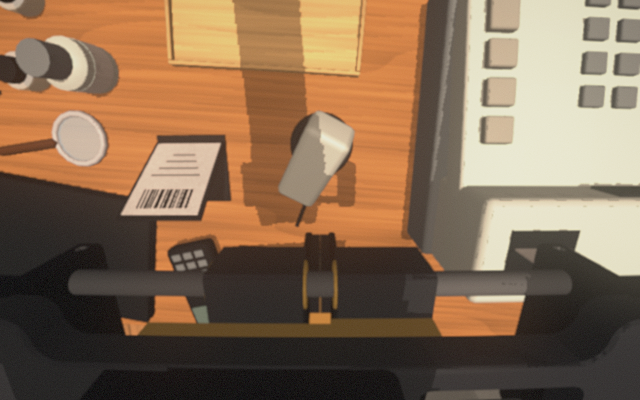

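```bash
cat > fit.py <<'E'
from h import *
from scipy.optimize import minimize
def head(x,y,yaw,z0):
    a=np.radians(35); L=np.array([np.cos(a),0,-np.sin(a)]); N=np.array([np.sin(a),0,np.cos(a)]); Y=np.array([0,1,0])
    Q=np.array([np.array([.008,0,.15])+i*.0525*L+j*.023*Y+k*.019*N for i in(-1,1) for j in(-1,1) for k in(-1,1)])
    return Q@R.from_euler('z',yaw,degrees=True).as_matrix().T+[x,y,z0]
def hullmask(c,Q):
    m=np.zeros((400,640),np.uint8); p=np.array([proj(c,q)[::-1] for q in Q]); cv2.fillConvexPoly(m,cv2.convexHull(np.round(p*16).astype(np.int32)),1,cv2.LINE_8,4); return m
def fit(c,im,x0,z0,roi):
    h=cv2.cvtColor(im,cv2.COLOR_RGB2HSV); m=((h[...,1]<75)&(h[...,2]>85)).astype(np.uint8)
    k=np.zeros_like(m); k[roi[0]:roi[1],roi[2]:roi[3]]=1; m=cv2.morphologyEx(m*k,cv2.MORPH_OPEN,np.ones((3,3)))
    g=lambda v:1-(lambda q:(q&m).sum()/(q|m).sum())(hullmask(c,head(v[0],v[1],v[2],z0)))
    r=minimize(g,x0,method='Nelder-Mead',options=dict(initial_simplex=[x0,[x0[0]+.02,x0[1],x0[2]],[x0[0],x0[1]+.02,x0[2]],[x0[0],x0[1],x0[2]+12]],xatol=1e-4,fatol=1e-4))
    return r.x,r.fun,m
E
python3 - <<'E'
from fit import *
c=cam('wrist'); im=cv2.imread('pics/w2.png')[:,:,::-1].copy()
best=min((fit(c,im,[.66,.12,y],.012,(95,225,265,370)) for y in(-30,-15,0)),key=lambda r:r[1]); print(best[:2])
x,m=best[0],best[2]; q=hullmask(c,head(*x,.012)); o=im.copy()
cs,_=cv2.findContours(q,0,1); cv2.drawContours(o,cs,-1,(0,255,0),1); cs,_=cv2.findContours(m,0,1); cv2.drawContours(o,cs,-1,(0,0,255),1)
save('f2.png',cv2.resize(o[80:240,100:400],(750,400)))
L,Rr=[at_z(c,(r,k),.13)[:2] for r,k in((215,121),(218,200))]; print('card yaw',np.degrees(np.arctan2(*(Rr-L)[::-1]))-90,L,Rr)
E
```

```text
(array([  0.66539761,   0.12533746, -21.73590318]), np.float64(0.11775005471656819))
card yaw 2.659391058276924 [ 0.76132855 -0.11429799] [ 0.75662342 -0.01300012]
```

View pics/f2.png

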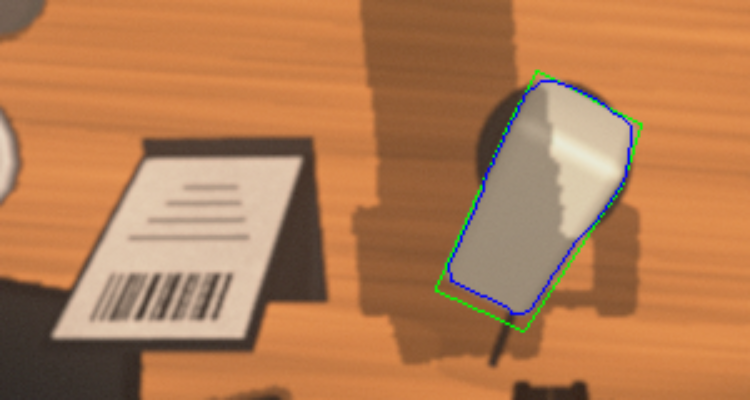

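The overlay shows the fitted head outline (green) matching the head well. The scanner is near (0.664, 0.125) with a yaw of about -22°. The bar code is centred near (165,201) in the full frame.

```bash
python3 -c "
from h import *
go([.671,.122,.165],68.3)"; python3 -m handwheel '1 0 0 2; 2.9 -0.9 0 4; 2.9 -0.9 0 5.3; 2.9 -0.9 0 5.3;2.9 -0.9 0 5.3' 8.7
```

```text
shift cm [ 3.06 -0.91 15.33] turn 5.31 |q7 1.51 pos [0.7008 0.1336 0.3182] yaw 94.84 t 6.375
time: 7.0
eef_pos: [0.6732, 0.1213, 0.3185]
orientation: [-0.0, 0.187, 0.982, 0.0]
force: [-0.2, -0.3, -0.1]
width: 0.0425
grasp_force: 0.0
```

```bash
python3 - <<'E'
from fit import *
s=env.sense(); im=env.camera('wrist'); c=cam('wrist',s)
save('w3.png',im)
go([.671,.122,.165],68.3)
E
```

```text
shift cm [2.400e-01 1.000e-02 1.534e+01] turn 0.02 |q7 1.07 pos [0.6732 0.121  0.3184] yaw 68.38 t 7.05
```

View pics/w3.png

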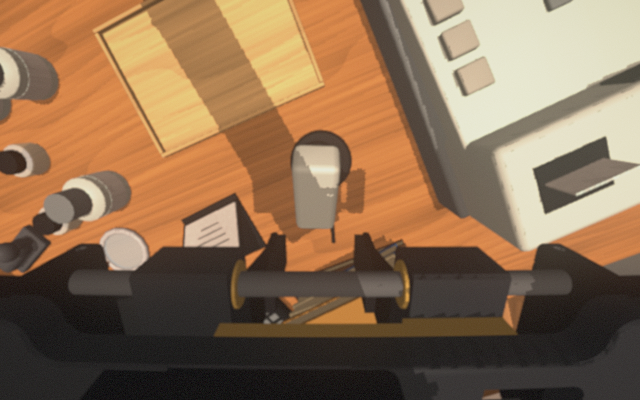

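The head hangs upright in the view at columns 294–342, rows 145–228, squarely between the jaws (centre about 320).

```bash
python3 -m handwheel '0.2 0 0 0; 0.2 0 1 0; 0.2 0 5 0; 0.2 0 9 0; 0.2 0 12.5 0; 0.2 0 14.5 0; 0.2 0 15.3 0; 0.2 0 15.3 0; 0.2 0 15.3 0' 8.7; python3 -m handwheel '0 0 0 0;0 0 0 0;0 0 0 0;0 0 0 0;0 0 0 0;0 0 0 0' 3.5 30
```

```text
time: 8.18
eef_pos: [0.6722, 0.1211, 0.167]
orientation: [0.001, 0.189, 0.982, 0.0]
force: [0.3, -0.2, 0.3]
width: 0.0871
grasp_force: 0.0
time: 8.93
eef_pos: [0.6714, 0.1208, 0.1654]
orientation: [-0.0, 0.189, 0.982, -0.0]
force: [-0.0, -1.1, -1.0]
width: 0.0454
grasp_force: 29.9
```

```bash
python3 -c "
from h import *
go([.598,-.085,.206],93.3)"; python3 -m handwheel '0 0 -1.5 0; 0 0 -4 0; 0 0 -5 0; 0 0 -5 0;0 0 -5 0'
```

```text
shift cm [ -0.83 -21.84  -4.05] turn -5.02 |q7 1.09 pos [0.6714 0.1208 0.1654] yaw 68.2 t 8.925
time: 9.55
eef_pos: [0.671, 0.121, 0.2146]
orientation: [-0.001, 0.189, 0.982, -0.0]
force: [-0.4, -0.5, -2.9]
width: 0.0458
grasp_force: 29.9
```

```bash
python3 -m handwheel '2 -2 0 -1; 3.5 -6 0 -2; 3.5 -10 0 -3; 3 -14 0 -4; 2 -18 0.5 -5; 0.5 -21 0.9 -5; -0.8 -21.8 0.9 -5; -0.8 -21.8 0.9 -5;-0.8 -21.8 0.9 -5;-0.8 -21.8 0.9 -5'
```

```text
time: 10.8
eef_pos: [0.598, -0.0829, 0.2064]
orientation: [-0.0, -0.029, 1.0, 0.0]
force: [-0.3, 0.3, -2.7]
width: 0.0454
grasp_force: 30.0
```

```bash
python3 - <<'E'
from h import *
go([.598,-.085,.206],93.3)
for n in ('side','top'):
    im=env.camera(n); c=cam(n); save(n+'4.png',im)
    for t,z in (('scan_window',.172),('barcode',.103)):
        for d in env.place_of(n,t)[:1]: print(n,t,d['p'],d['position'],at_z(c,d['position'],z))
    if n=='side': save('s4c.png',cv2.resize(im[110:270,260:460],(750,600)))
E
```

```text
shift cm [ 0.01 -0.21  0.04] turn 0.0 |q7 1.8 pos [ 0.598  -0.0829  0.2064] yaw 93.31 t 10.8
side scan_window 0.63 [186.6, 350.0] [ 0.64110117 -0.07928626  0.172     ]
side barcode 0.92 [204.6, 373.9] [ 0.72288019 -0.10126358  0.103     ]
top scan_window 0.73 [194.5, 198.8] [0.54437836 0.31144345 0.172     ]
top barcode 0.69 [127.5, 339.3] [ 0.73791928 -0.08468402  0.103     ]
```

View pics/s4c.png

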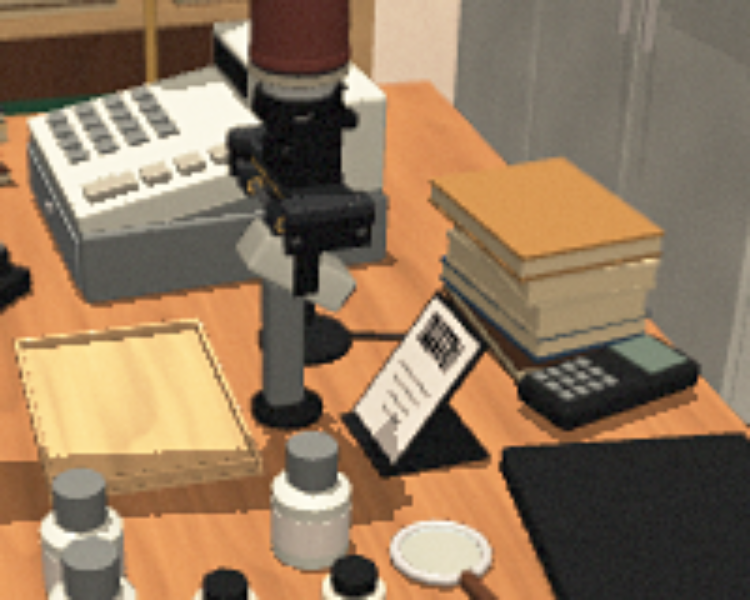

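The scanner is held upright in front of the card. The bar code in the side view is at row 200.7, column 376.8. I'll triangulate it.

```bash
python3 - <<'E'
from h import *
a=[ray(cam('top'),(126,336.5)),ray(cam('side'),(200.7,376.8))]
A=0;b=0
for o,d in a:
    d=d/np.linalg.norm(d); P=np.eye(3)-np.outer(d,d); A=A+P; b=b+P@o
X=np.linalg.solve(A,b); print(X,proj(cam('top'),X),proj(cam('side'),X))
for z in(.095,.103,.11):print(at_z(cam('top'),(126,336.5),z),at_z(cam('side'),(200.7,376.8),z))
n=np.array([np.cos(np.radians(3.3)),np.sin(np.radians(3.3)),0]); s=env.sense()
w=s['eef_pos']+.0436*n-[0,0,.034]; a=np.radians(35); 
for B in (X,[.741,-.077,.103]):
    d=np.array(B)-w; bx=n*np.cos(a)-[0,0,np.sin(a)]; bz=n*np.sin(a)+[0,0,np.cos(a)]; print(d@bx,d@np.cross(bz,bx),d@bz)
E
```

```text
[ 0.74239044 -0.07656133  0.10236485] [126.1259687  336.47526599] [200.67734967 376.90381462]
[ 0.74458285 -0.07697733  0.095     ] [ 0.74661657 -0.06449095  0.095     ]
[ 0.74260839 -0.07661636  0.103     ] [ 0.74158132 -0.07767796  0.103     ]
[ 0.74088075 -0.07630052  0.11      ] [ 0.73717548 -0.08921659  0.11      ]
0.1230829042687425 -0.0007604040061720534 0.0003944640334428706
0.12156081672516307 -0.0011183074353483197 0.00010406007492957253
```

```bash
python3 -m handwheel '0 0 0 0;0 0 0 0;0 0 0 0;0 0 0 0;0 0 0 0;0 0 0 0;0 0 0 0;0 0 0 0;0 0 0 0;0 0 0 0'; python3 -c "
from h import *
go([.6714,.1208,.2146],68.2)"
```

```text
time: 12.35
eef_pos: [0.5979, -0.0844, 0.2066]
orientation: [0.0, -0.028, 1.0, -0.0]
force: [0.5, 0.7, -2.4]
width: 0.0459
grasp_force: 30.0
shift cm [-8.48 20.08 -0.8 ] turn 5.0 |q7 1.8 pos [ 0.5979 -0.0844  0.2066] yaw 93.2 t 12.35
```

```bash
python3 -m handwheel '1 3 -0.8 0; 1 7 -0.8 1; 0 11 -0.8 2; -2 15 -0.8 3; -4.5 18 -0.8 4; -7 20.1 -0.8 5; -8.5 20.1 -0.8 5; -8.5 20.1 -0.8 5; -8.5 20.1 -0.8 5;-8.5 20.1 -0.8 5'; python3 -c "
from h import *
go([.6714,.1208,.1654],68.2)"
```

```text
time: 13.6
eef_pos: [0.6711, 0.1206, 0.2148]
orientation: [-0.0, 0.189, 0.982, 0.0]
force: [0.1, 0.7, -2.8]
width: 0.0456
grasp_force: 30.0
shift cm [-0.02  0.03  4.94] turn -0.01 |q7 1.08 pos [0.6711 0.1206 0.2148] yaw 68.17 t 13.6
```

```bash
python3 -m handwheel '0 0 2 0; 0 0 4 0; 0 0 4.6 0; 0 0 4.8 0; 0 0 4.9 0; 0 0 4.9 0; 0 0 4.9 0'
```

```text
time: 14.48
eef_pos: [0.6718, 0.1211, 0.1659]
orientation: [0.0, 0.189, 0.982, 0.0]
force: [-0.7, 1.0, -3.0]
width: 0.0455
grasp_force: 30.0
```

```bash
python3 -m handwheel '0 0 0.05 0; 0 0 0.1 0; 0 0 0.1 0;0 0 0.1 0'
```

```text
time: 14.98
eef_pos: [0.672, 0.1209, 0.1653]
orientation: [0.001, 0.189, 0.982, 0.0]
force: [-0.6, -0.7, 6.3]
width: 0.0459
grasp_force: 30.0
```

Contact made, so release and rise.

```bash
python3 -m handwheel '0 0 0 0;0 0 0 0;0 0 0 0;0 0 0 0;0 0 0 0;0 0 0 0;0 0 0 0;0 0 0 0' 8.7; python3 -m handwheel '0 0 -2 0;0 0 -6 0;0 0 -11 0;0 0 -15 0;0 0 -15 0'; python3 - <<'E'
from h import *
c=cam('top'); im=env.camera('top'); save('top5.png',im)
L=[(d['p'],at_z(c,d['position'],0)[:2]) for d in env.place_of('top','paste1')]; print(L)
c=cam('side'); env.camera('side')
for t in('paste1','scanner','charger'): print(t,[(d['p'],at_z(c,d['position'],.012 if t=='scanner' else 0)[:2]) for d in env.place_of('side',t)])
E
```

```text
time: 15.98
eef_pos: [0.6716, 0.121, 0.1646]
orientation: [0.0, 0.189, 0.982, -0.0]
force: [-0.5, -0.7, 0.2]
width: 0.087
grasp_force: 0.0
time: 16.6
eef_pos: [0.6731, 0.1208, 0.3203]
orientation: [0.004, 0.189, 0.982, 0.002]
force: [0.3, -0.1, 0.2]
width: 0.0869
grasp_force: 0.0
[(0.87, array([ 0.37028354, -0.2353392 ])), (0.61, array([ 0.57381996, -0.21900556])), (0.6, array([ 0.36757827, -0.34196323])), (0.58, array([0.66802974, 0.12480964]))]
paste1 [(0.8, array([ 0.37188565, -0.33861478])), (0.57, array([ 0.37586495, -0.21663443]))]
scanner [(0.65, array([0.66001006, 0.12443315]))]
charger [(0.66, array([0.6671079 , 0.11467766])), (0.61, array([ 0.31563011, -0.46051044])), (0.56, array([ 0.62144323, -0.4406148 ]))]
```

```bash
python3 -c "
from h import *
go([.62,-.21,.26],70)"
```

```text
shift cm [ -7.55 -32.64   5.38] turn -0.36 |q7 1.07 pos [0.6711 0.1211 0.3135] yaw 68.21 t 16.9
```

```bash
python3 -m handwheel '-1 -5 0 0; -2 -10 0 0;-3 -15 0 0; -4.5 -20 1 0; -6 -25 2 0; -7 -30 3 0; -7.5 -32.6 5.4 0; -7.5 -32.6 5.4 0;-7.5 -32.6 5.4 0' 6.5
cat >> h.py <<'E'
def caps(n,pts=None,show=None):
    """bottle estimates from cap blobs via place_of origins and cap-top circle"""
    s=env.sense(); im=env.camera(n); c=cam(n,s)
    for d in env.place_of(n,'paste1'):
        X=at_z(c,d['position'],0)
        # refine with grey cap top: ring search around projected cap top
        r,k=proj(c,[X[0],X[1],.108])
        print('p',round(d['p'],2),'origin',np.round(X[:2],4),'captop px',np.round([r,k]))
    if show: save(show,im)
    return c,im
E
python3 - <<'E'
from h import *
caps('wrist',show='w6.png'); go([.575,-.226,.095])
E
```

```text
time: 18.02
eef_pos: [0.6205, -0.2084, 0.2605]
orientation: [-0.0, 0.189, 0.982, 0.0]
force: [-0.2, 0.0, 0.5]
width: 0.0649
grasp_force: 0.0
p 0.95 origin [ 0.3768 -0.238 ] captop px [-40. 188.]
p 0.58 origin [ 0.5794 -0.2267] captop px [163. 289.]
p 0.57 origin [ 0.371  -0.3343] captop px [ 1. 96.]
shift cm [ 3.61 -3.39 16.6 ] turn 0 |q7 1.6 pos [ 0.621  -0.2079  0.2611] yaw 68.33 t 18.125
```

View pics/w6.png

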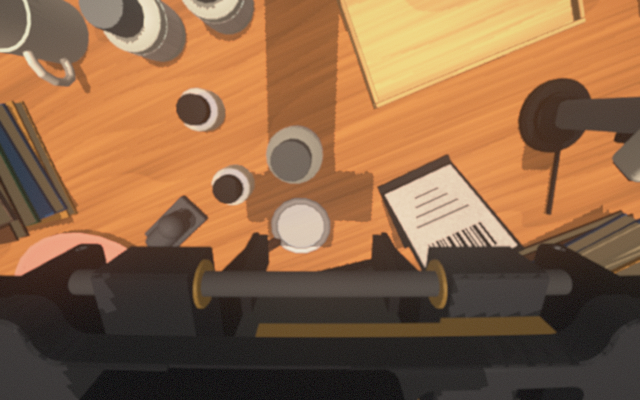

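The wrist view shows bottle A's cap at (column 291, row 159), the magnifier at (300,225) and an ink pot at (231,186). Two more caps show at the upper edge.

```bash
python3 - <<'E'
from h import *
c=cam('wrist'); X=at_z(c,(159,291.5),.108); print(X); go([X[0],X[1],.095])
E
```

```text
[ 0.57692879 -0.22220018  0.108     ]
shift cm [ 3.57 -2.97 16.6 ] turn 0 |q7 1.6 pos [ 0.621  -0.2079  0.2611] yaw 68.33 t 18.125
```

```bash
python3 -m handwheel '2 -2 0 0; 3.5 -3 3 0; 3.5 -3 9 0; 3.5 -3 13 0; 3.5 -3 15.5 0; 3.5 -3 16.6 0; 3.5 -3 16.6 0; 3.5 -3 16.6 0' 6.5; python3 -m handwheel '0 0 0 0;0 0 0 0;0 0 0 0;0 0 0 0;0 0 0 0' 3 20;  python3 -c "
from h import *
go([.475,.112,.16],70)"
```

```text
time: 19.12
eef_pos: [0.5775, -0.2244, 0.096]
orientation: [0.001, 0.189, 0.982, -0.0]
force: [0.4, -1.3, 0.0]
width: 0.0652
grasp_force: 0.0
time: 19.75
eef_pos: [0.5766, -0.2245, 0.0948]
orientation: [0.0, 0.189, 0.982, -0.0]
force: [-0.6, -0.3, 3.7]
width: 0.0431
grasp_force: 20.0
shift cm [21.93 27.47 -6.52] turn -0.36 |q7 1.69 pos [ 0.5766 -0.2245  0.0948] yaw 68.2 t 19.75
```

```bash
python3 -m handwheel '0 0 -3 0; 0 0 -6.5 0; 3 4 -6.5 0; 7 8.5 -6.5 0; 11 13 -6.5 0; 15 18 -6.5 0; 18.5 23 -6.5 0; 21 26.5 -6.5 0; 21.9 27.5 -6.5 0; 21.9 27.5 -6.5 0';  python3 -c "
from h import *
go([.475,.112,.102])"
```

```text
time: 21.0
eef_pos: [0.475, 0.1124, 0.1593]
orientation: [-0.0, 0.188, 0.982, -0.0]
force: [-0.2, -0.9, -2.4]
width: 0.0434
grasp_force: 20.0
shift cm [-0.02 -0.03  5.73] turn 0 |q7 0.89 pos [0.475  0.1124 0.1593] yaw 68.27 t 21.0
```

```bash
python3 -m handwheel '0 0 3 0; 0 0 5 0; 0 0 5.5 0; 0 0 5.7 0; 0 0 5.7 0; 0 0 5.8 0; 0 0 5.8 0'
```

```text
time: 21.88
eef_pos: [0.4755, 0.1124, 0.1018]
orientation: [0.0, 0.189, 0.982, 0.0]
force: [0.6, -0.1, -2.6]
width: 0.0432
grasp_force: 20.0
```

```bash
python3 -m handwheel '0 0 0.05 0; 0 0 0.1 0; 0 0 0.1 0; 0 0 0.1 0'
```

```text
time: 22.38
eef_pos: [0.4756, 0.1122, 0.1008]
orientation: [0.0, 0.189, 0.982, 0.0]
force: [-1.2, -1.2, 2.1]
width: 0.0433
grasp_force: 20.0
```

```bash
python3 -m handwheel '0 0 0 0;0 0 0 0;0 0 0 0;0 0 0 0;0 0 -3 0;0 0 -8 0;0 0 -14 0; 0 0 -16 0' 6.5;  python3 -c "
from h import *
go([.46,-.27,.26],70)"
```

```text
time: 23.38
eef_pos: [0.4766, 0.1126, 0.2644]
orientation: [0.002, 0.189, 0.982, 0.002]
force: [0.3, 0.5, -0.3]
width: 0.0648
grasp_force: 0.0
shift cm [-12.68 -36.14   0.34] turn -0.36 |q7 0.86 pos [0.4766 0.1126 0.2644] yaw 68.19 t 23.375
```

```bash
python3 -m handwheel '-2 -5 0 0; -3.5 -10 0 0;-5 -15 0 0; -7 -20 0 0; -9 -25 0 0; -11 -30 0 0; -12.5 -35 0 0; -12.7 -36.1 0 0;-12.7 -36.1 0 0;-12.7 -36.1 0 0'
python3 - <<'E'
from h import *
caps('wrist',show='w7.png'); go([.377,-.238,.095])
E
```

```text
time: 24.62
eef_pos: [0.4597, -0.2683, 0.2604]
orientation: [-0.0, 0.188, 0.982, 0.0]
force: [0.1, 0.1, -0.1]
width: 0.0648
grasp_force: 0.0
p 0.89 origin [ 0.3729 -0.3318] captop px [138. 231.]
p 0.75 origin [0.476  0.1166] captop px [ 73. 674.]
p 0.72 origin [ 0.3748 -0.2358] captop px [104. 318.]
shift cm [ 8.82 -0.23 16.55] turn 0 |q7 1.71 pos [ 0.4598 -0.2685  0.2605] yaw 68.35 t 24.725
```

View pics/w7.png

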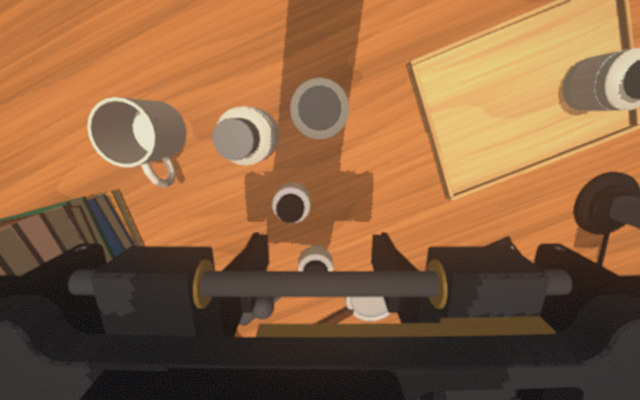

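B's cap is at (column 319, row 107) and C's cap is at (234,139). Bottle A stands on the tray at the right.

```bash
python3 - <<'E'
from h import *
c=cam('wrist')
for p in((107,319.5),(139.5,234)):
    X=at_z(c,p,.108); print(X); go([X[0],X[1],.096])
E
```

```text
[ 0.37799452 -0.23605762  0.108     ]
shift cm [ 8.79 -0.02 16.46] turn 0 |q7 1.71 pos [ 0.4598 -0.2685  0.2605] yaw 68.35 t 24.725
[ 0.37491421 -0.33001178  0.108     ]
shift cm [ 5.61 -8.86 16.45] turn 0 |q7 1.71 pos [ 0.4598 -0.2685  0.2605] yaw 68.35 t 24.725
```

```bash
python3 -m handwheel '4 0 0 0; 7.5 0 2 0; 8.8 0 6 0; 8.8 0 11 0; 8.8 0 14.5 0; 8.8 0 16.3 0; 8.8 0 16.3 0; 8.8 0 16.3 0;8.8 0 16.3 0' 6.5; python3 -m handwheel '0 0 0 0;0 0 0 0;0 0 0 0;0 0 0 0;0 0 0 0' 3 20;  python3 -c "
from h import *
go([.477,.028,.165],70)"
```

```text
time: 25.85
eef_pos: [0.3782, -0.2374, 0.0985]
orientation: [0.001, 0.189, 0.982, 0.0]
force: [-0.6, -0.1, -0.1]
width: 0.0647
grasp_force: 0.0
time: 26.48
eef_pos: [0.3776, -0.2373, 0.0977]
orientation: [0.0, 0.189, 0.982, 0.0]
force: [0.4, 1.5, 1.9]
width: 0.0436
grasp_force: 20.0
shift cm [ 0.62 28.32 -6.73] turn -0.36 |q7 1.7 pos [ 0.3776 -0.2373  0.0977] yaw 68.21 t 26.475
```

```bash
python3 -m handwheel '0 0 -3 0; -1 0 -6.7 0; -3 4 -6.7 0; -4 9 -6.7 0; -4 14 -6.7 0; -3 19 -6.7 0; -1.5 24 -6.7 0; 0 27.5 -6.7 0; 0.6 28.3 -6.7 0; 0.6 28.3 -6.7 0';  python3 -c "
from h import *
go([.477,.028,.1038])"
```

```text
time: 27.72
eef_pos: [0.4765, 0.0274, 0.1641]
orientation: [-0.0, 0.189, 0.982, -0.0]
force: [0.6, 0.2, -1.6]
width: 0.0434
grasp_force: 20.0
shift cm [-0.03  0.08  6.03] turn 0 |q7 1.06 pos [0.4765 0.0274 0.1641] yaw 68.25 t 27.725
```

```bash
python3 -m handwheel '0 0 3 0; 0 0 5 0; 0 0 5.7 0; 0 0 6 0; 0 0 6.05 0; 0 0 6.1 0; 0 0 6.1 0; 0 0 6.1 0'
```

```text
time: 28.72
eef_pos: [0.4771, 0.0277, 0.1038]
orientation: [0.0, 0.189, 0.982, 0.0]
force: [0.0, 0.2, -2.3]
width: 0.0433
grasp_force: 20.0
```

```bash
python3 -m handwheel '0 0 0.05 0; 0 0 0.1 0; 0 0 0.1 0; 0 0 0.1 0'
```

```text
time: 29.22
eef_pos: [0.4775, 0.028, 0.1036]
orientation: [0.0, 0.189, 0.982, 0.0]
force: [-3.9, 1.4, 9.3]
width: 0.0436
grasp_force: 20.0
```

```bash
python3 -m handwheel '0 0 0 0;0 0 0 0;0 0 0 0;0 0 0 0;0 0 -3 0;0 0 -8 0;0 0 -14 0; 0 0 -16 0' 6.5;  python3 -c "
from h import *
go([.46,-.3,.26],70)
env.camera('top');c=cam('top');print([(d['p'],at_z(c,d['position'],0)[:2]) for d in env.place_of('top','paste1')])"
```

```text
time: 30.22
eef_pos: [0.4783, 0.0276, 0.2662]
orientation: [0.002, 0.189, 0.982, 0.001]
force: [1.4, -0.3, -1.3]
width: 0.0651
grasp_force: 0.0
shift cm [-10.48 -31.1    0.55] turn -0.36 |q7 1.01 pos [0.4783 0.0276 0.2662] yaw 68.18 t 30.225
[(0.61, array([ 0.36703311, -0.33944488]))]
```

```bash
python3 -m handwheel '-2 -5 0 0; -3.5 -10 0 0;-5 -15 0 0; -7 -20 0 0; -9 -25 0 0; -10.5 -30 0.5 0; -10.5 -31.1 0.5 0;-10.5 -31.1 0.5 0;-10.5 -31.1 0.5 0'
python3 - <<'E'
from h import *
c,im=caps('wrist')
m=cv2.cvtColor(im,cv2.COLOR_RGB2GRAY)
r,k=[int(v) for v in proj(c,[.375,-.330,.108])]; print(r,k)
save('w8.png',cv2.resize(im[max(0,r-70):r+70,max(0,k-70):k+70],(420,420))); print(max(0,r-70),max(0,k-70)); go([.375,-.330,.098])
E
```

```text
time: 31.45
eef_pos: [0.4595, -0.2984, 0.2571]
orientation: [-0.0, 0.188, 0.982, 0.0]
force: [-0.1, 0.2, -0.3]
width: 0.065
grasp_force: 0.0
p 0.84 origin [ 0.3714 -0.3359] captop px [128. 253.]
p 0.83 origin [0.4794 0.115 ] captop px [ 66. 703.]
p 0.66 origin [0.4752 0.0311] captop px [ 91. 627.]
129 259
59 189
shift cm [ 6.7  -6.06 15.94] turn 0 |q7 1.81 pos [ 0.4596 -0.2986  0.2574] yaw 68.34 t 31.55
```

View pics/w8.png

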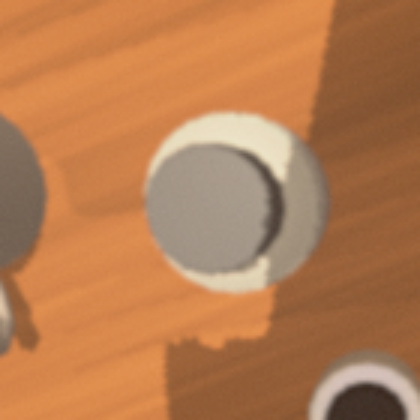

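C's cap is centred in the crop at (208,208), so row 128 and column 258 in the full frame. That matches the estimate.

```bash
python3 -m handwheel '4 -4 0 0; 6.7 -6 2 0; 6.7 -6.1 6 0; 6.7 -6.1 11 0; 6.7 -6.1 14.5 0; 6.7 -6.1 15.9 0; 6.7 -6.1 15.9 0; 6.7 -6.1 15.9 0' 6.5; python3 -m handwheel '0 0 0 0;0 0 0 0;0 0 0 0;0 0 0 0;0 0 0 0' 3 20;  python3 -c "
from h import *
go([.479,-.057,.165],70)"
```

```text
time: 32.55
eef_pos: [0.3751, -0.3323, 0.0999]
orientation: [0.001, 0.189, 0.982, -0.0]
force: [-0.4, 0.3, 0.0]
width: 0.0651
grasp_force: 0.0
time: 33.17
eef_pos: [0.3744, -0.3319, 0.0988]
orientation: [0.0, 0.189, 0.982, 0.0]
force: [-0.4, 1.5, 5.3]
width: 0.0436
grasp_force: 20.0
shift cm [ 0.49 29.41 -6.61] turn -0.36 |q7 2.04 pos [ 0.3744 -0.3319  0.0988] yaw 68.21 t 33.175
```

```bash
python3 -m handwheel '0 0 -3 0; 0 0 -6.7 0; -2 4 -6.7 0; -3 9 -6.7 0; -3 14 -6.7 0; -3 19 -6.7 0; -1.5 24 -6.7 0; 0 28 -6.7 0; 0.5 29.4 -6.7 0; 0.5 29.4 -6.7 0'; python3 -m handwheel '0 0 0 0'; python3 -c "
from h import *
go([.479,-.057,.1050])"
```

```text
time: 34.42
eef_pos: [0.4784, -0.0567, 0.1652]
orientation: [-0.0, 0.188, 0.982, -0.0]
force: [0.2, -0.9, -3.2]
width: 0.0432
grasp_force: 20.0
time: 34.55
eef_pos: [0.4784, -0.0587, 0.1654]
orientation: [-0.0, 0.19, 0.982, -0.0]
force: [-0.4, 0.2, -3.3]
width: 0.0435
grasp_force: 20.0
shift cm [0.01 0.19 6.04] turn 0 |q7 1.25 pos [ 0.4784 -0.0587  0.1654] yaw 68.08 t 34.55
```

```bash
python3 -m handwheel '0 0 3 0; 0 0 5 0; 0 0 5.7 0; 0 0 6 0; 0 0 6.05 0; 0 0 6.1 0; 0 0 6.1 0; 0 0 6.1 0'
```

```text
time: 35.55
eef_pos: [0.479, -0.057, 0.1051]
orientation: [0.0, 0.189, 0.982, 0.0]
force: [-2.1, -0.2, 4.7]
width: 0.0434
grasp_force: 20.0
```

```bash
python3 -m handwheel '0 0 0 0;0 0 0 0;0 0 0 0;0 0 0 0;0 0 -3 0;0 0 -8 0;0 0 -14 0; 0 0 -16 0' 6.5;  python3 -c "
from h import *
go([.541,.311,.265],94.6)"
```

```text
time: 36.55
eef_pos: [0.4799, -0.0573, 0.2681]
orientation: [0.002, 0.189, 0.982, 0.001]
force: [0.2, 0.8, -0.4]
width: 0.0651
grasp_force: 0.0
shift cm [ 8.02 36.46  0.39] turn -5.28 |q7 1.18 pos [ 0.4799 -0.0573  0.2681] yaw 68.19 t 36.55
```

```bash
python3 -m handwheel '1 5 0 -0.6; 2 10 0 -1.2; 3 15 0 -1.8; 4 20 0 -2.5; 5.5 25 0 -3.3; 7 30 0 -4.2; 8 35 0 -5.3; 8 36.4 0 -5.3;8 36.4 0 -5.3; 8 36.4 0 -5.3' 0; python3 - <<'E'
from h import *
s=env.sense();im=env.camera('wrist');c=cam('wrist',s); save('w9.png',im)
for t,z in [('subtotal_top',.135),('total_top',.126)]:
    for d in env.place_of('wrist',t)[:3]: print(t,d['p'],d['position'],at_z(c,d['position'],z))
go([.541,.311,.16],94.6)
for n in('top','side'):
    im=env.camera(n);c=cam(n); save(n+'9.png',im)
    print([(round(d['p'],2),at_z(c,d['position'],.006)[:2]) for d in env.place_of(n,'paste1')])
save('v9.png',np.vstack([cv2.resize(cv2.imread('pics/top9.png')[80:320,150:470],(400,300)),cv2.resize(cv2.imread('pics/side9.png')[100:340,210:530],(400,300))])[:,:,::-1])
E
```

```text
time: 37.8
eef_pos: [0.54, 0.3085, 0.2647]
orientation: [0.0, -0.04, 0.999, -0.0]
force: [0.9, -0.2, 0.1]
width: 0.0004
grasp_force: 0.0
subtotal_top 0.88 [196.7, 323.2] [0.53869456 0.31170484 0.135     ]
total_top 0.66 [119.0, 178.5] [0.4739826  0.16527111 0.126     ]
total_top 0.63 [145.0, 325.3] [0.48807972 0.30971092 0.126     ]
shift cm [-0.13  0.17 10.5 ] turn -0.0 |q7 1.17 pos [0.5398 0.3092 0.265 ] yaw 94.58 t 37.95
[(0.93, array([0.47150918, 0.11002293])), (0.77, array([ 0.47625771, -0.06728288])), (0.62, array([0.46871976, 0.02439795])), (0.37, array([0.661975  , 0.11522365]))]
[(0.76, array([0.47450216, 0.11835832])), (0.5, array([0.48539241, 0.04204922]))]
```

View pics/v9.png

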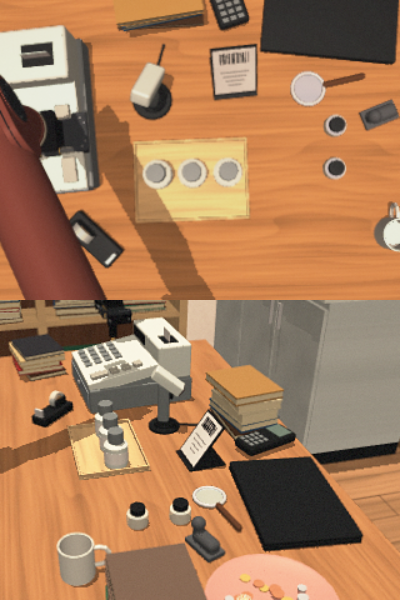

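View pics/w9.png

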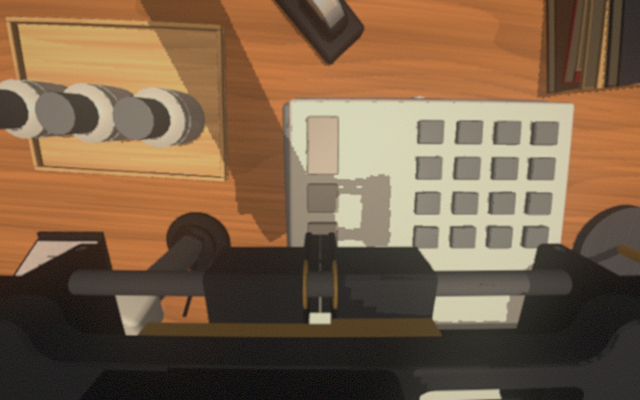

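The wrist view shows the subtotal key at (column 322, row 197) and the total key at (323,145). The top and side views show all three bottles upright on the tray and the scanner on its disc.

```bash
python3 -m handwheel '0 0 5 0; 0 0 9 0; 0 0.2 10.8 0; 0 0.2 11.2 0; 0 0.2 11.4 0; 0 0.2 11.6 0; 0 0.2 11.7 0; 0 0.2 11.7 0;0 0.2 11.7 0' 0
```

```text
time: 39.28
eef_pos: [0.5402, 0.3129, 0.1483]
orientation: [0.001, -0.041, 0.999, 0.0]
force: [1.9, 1.3, 5.3]
width: 0.0004
grasp_force: 2.3
```

```bash
python3 -m handwheel '0 0 0.2 0; 0 0 0.3 0; 0 0 0.3 0'; python3 -m handwheel '0 0 -2 0; 0 0 -4 0; 0 0 -4 0; 0 0 -4 0'; python3 -c "
from h import *
go([.488,.307,.145],94.6)"
```

```text
time: 39.65
eef_pos: [0.5405, 0.313, 0.1473]
orientation: [0.001, -0.041, 0.999, 0.001]
force: [-2.6, -3.1, 21.7]
width: 0.0007
grasp_force: 10.9
time: 40.15
eef_pos: [0.539, 0.3126, 0.184]
orientation: [-0.0, -0.041, 0.999, -0.0]
force: [0.3, -0.8, -0.5]
width: 0.0006
grasp_force: 0.0
shift cm [ 5.13 -0.13  3.91] turn 0.02 |q7 1.18 pos [0.539  0.3126 0.184 ] yaw 94.71 t 40.15
```

```bash
python3 -m handwheel '3 0 0 0; 5.1 0 0 0; 5.1 0 1 0; 5.1 0 3.5 0; 5.1 0 4.1 0; 5.1 0 4.4 0; 5.1 0 4.5 0; 5.1 0 4.5 0; 5.1 0 4.5 0'
```

```text
time: 41.28
eef_pos: [0.4889, 0.3083, 0.14]
orientation: [0.0, -0.041, 0.999, 0.0]
force: [-1.2, -2.8, 5.1]
width: 0.0003
grasp_force: 2.1
```

```bash
python3 -m handwheel '0 0 0.2 0; 0 0 0.3 0; 0 0 0.3 0; 0 0 0.3 0'
```

```text
time: 41.78
eef_pos: [0.4892, 0.3084, 0.1383]
orientation: [0.001, -0.041, 0.999, 0.001]
force: [-5.7, -6.3, 17.6]
width: 0.0002
grasp_force: 9.2
```

```bash
python3 -m handwheel '0 0 -2 0; 0 0 -7 0; 0 0 -12 0; 0 0 -12 0; 0 0 -12 0;0 0 -12 0'; python3 - <<'E'
from h import *
for n in('top','side'):
    im=env.camera(n);c=cam(n); save(n+'10.png',im)
    print([(round(d['p'],2),at_z(c,d['position'],.006)[:2]) for d in env.place_of(n,'paste1')])
    print([(round(d['p'],2),at_z(c,d['position'],.012)[:2]) for d in env.place_of(n,'scanner')])
save('v10.png',cv2.resize(cv2.imread('pics/side10.png')[100:340,210:530],(640,480))[:,:,::-1])
E
```

```text
time: 42.52
eef_pos: [0.4879, 0.3084, 0.2551]
orientation: [-0.001, -0.041, 0.999, -0.001]
force: [-0.7, 0.5, -0.3]
width: 0.0001
grasp_force: 0.0
[(0.95, array([0.47806663, 0.11237335])), (0.89, array([0.47371072, 0.02613454])), (0.81, array([ 0.46649923, -0.06206346]))]
[(0.75, array([0.66735405, 0.13046656])), (0.35, array([0.31916555, 0.27485379])), (0.21, array([ 0.31674342, -0.44423864]))]
[(0.95, array([ 0.48923643, -0.05946011])), (0.78, array([0.4772849 , 0.11141102])), (0.66, array([0.47223558, 0.03200234])), (0.63, array([0.79962195, 0.0674249 ]))]
[(0.69, array([0.66521709, 0.13324863]))]
```

View pics/v10.png

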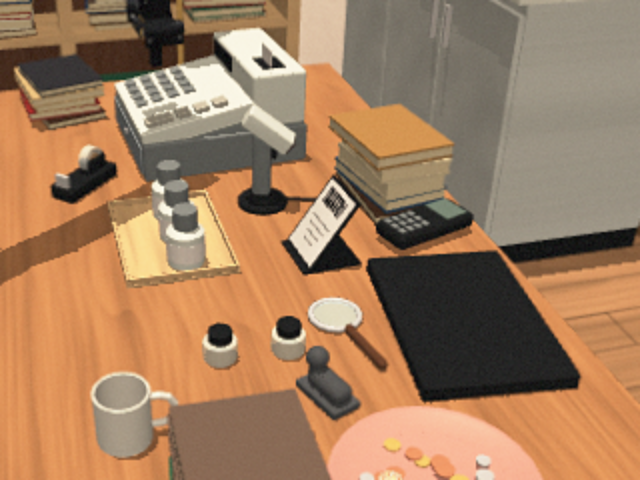

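The side view shows three bottles upright on the tray near (185,215), the scanner on its disc at (262,200), and everything else where it was.

```bash
python3 -c "
from bench import env
print(env.close_job())"
```

```text
the job is handed in; nothing more can be done
None
```

I handed the job in at about 43 s, with no verdict returned: order, subtotal and total were each pressed fully down (judged by force), the bar code was scanned, the scanner is back upright on its disc, and all three paste bottles stand on the tray.

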